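# Stop the packing belt, stopper the jars, clear the tins, reset the stop

## Task

First press the red mushroom stop button fully down so that the packing belt is safe to reach into. Then put the right-sized stopper fully home in every jar on the belt, leaving the jars standing on the belt, and put every sweet tin from the belt into the wooden tray. When all that is done, twist the red button's head clockwise until the button comes back up, and leave the other things on the counter alone.

Things in the scene. Friction and masses are not known exactly. Their poses are not given: they have to be found in the camera images.
- stop (a joint): how far the mushroom stop button is pressed down, m: 0 up, 0.008 fully down. A steady push of about 4 to 5 N on its top takes it down (over 6.5 mm counts as down); it stays down when let go, and comes up when its head is twisted clockwise. Twisting does not move it when it is up.
- stop_turn (a joint): clockwise twist (seen from above) of the red mushroom head, rad: rests at 0, stops at 1.05. While the button is down, twisting lifts it 8 mm per rad, so it is fully up at about 1.0; let go, the head springs back to nearly 0 and the button remains up. Let the hand rise with it: a hand held stiffly at one height is pushed up with up to 50 N.
- stop_grip (a point): middle of the top of the rib on the red mushroom head, 107 mm above the counter when up; moves and turns with the head, z up. The round head (60 mm across, 18 thick) carries an upright rib 50 mm long (this point's x), 16 wide, 20 tall, to grip or push; it sits on a yellow box 100 x 100 x 55 mm fixed to the counter.
- conveyor: the stopped belt of the packing conveyor, fixed: 170 mm wide (its x) and 480 mm long (its y), dark, its flat top 50 mm above the counter. Origin on the counter under its middle.
- tray_in (a point): centre of the inner floor of the fixed dark wooden tray, 6 mm above the counter. The tray is open on top, 150 (its x) x 170 (its y) x 35 mm high, walls and floor 6 mm thick; axes along its sides, z up.
- jar_small: white ceramic jar standing on the belt, open on top, 85 mm across, 90 mm high, 0.6 kg; round mouth 48 mm across inside, the neck 58 mm across outside. Origin in the middle of its underside, z up along its axis. May be absent.
- jar_medium: white ceramic jar standing on the belt, open on top, 85 mm across, 90 mm high, 0.6 kg; round mouth 58 mm across inside, the neck 68 mm across outside. Origin in the middle of its underside, z up along its axis. May be absent.
- jar_large: white ceramic jar standing on the belt, open on top, 85 mm across, 90 mm high, 0.6 kg; round mouth 68 mm across inside, the neck 78 mm across outside. Origin in the middle of its underside, z up along its axis. May be absent.
- jar_small_rim (a point): centre of that jar's mouth, level with its rim, 90 mm above the jar's underside. The jar takes the stopper whose plug is 5 mm narrower at the top than its 48 mm mouth.
- jar_medium_rim (a point): centre of that jar's mouth, level with its rim, 90 mm above the jar's underside. The jar takes the stopper whose plug is 5 mm narrower at the top than its 58 mm mouth.
- jar_large_rim (a point): centre of that jar's mouth, level with its rim, 90 mm above the jar's underside. The jar takes the stopper whose plug is 5 mm narrower at the top than its 68 mm mouth.
- stopper_small: stopper standing knob up on the counter, 60 mm high, 0.1 kg: tapered cork plug 20 mm long (35 mm across below, 43 above), white ceramic flange 58 mm across, 8 thick, that rests on the rim, round knob 28 mm across, 32 tall. Fits the 48 mm mouth. Origin in the middle of the plug's underside (20 mm below the rim when home), z up through the knob.
- stopper_medium: stopper standing knob up on the counter, 60 mm high, 0.1 kg: tapered cork plug 20 mm long (45 mm across below, 53 above), white ceramic flange 68 mm across, 8 thick, that rests on the rim, round knob 28 mm across, 32 tall. Fits the 58 mm mouth. Origin in the middle of the plug's underside (20 mm below the rim when home), z up through the knob.
- stopper_large: stopper standing knob up on the counter, 60 mm high, 0.1 kg: tapered cork plug 20 mm long (55 mm across below, 63 above), white ceramic flange 78 mm across, 8 thick, that rests on the rim, round knob 28 mm across, 32 tall. Fits the 68 mm mouth. Origin in the middle of the plug's underside (20 mm below the rim when home), z up through the knob.
- stopper_extra: stopper standing knob up on the counter, 60 mm high, 0.1 kg: tapered cork plug 20 mm long (65 mm across below, 73 above), white ceramic flange 88 mm across, 8 thick, that rests on the rim, round knob 28 mm across, 32 tall. Too big for any jar: not needed. Origin in the middle of the plug's underside (20 mm below the rim when home), z up through the knob.
- tin_a: plain copper-coloured metal sweet tin with closed lid, round, 58 mm across and 70 mm high, 0.15 kg, standing on the belt among the jars. Origin in the middle of its underside, z along its axis. May be absent.
- tin_b: plain copper-coloured metal sweet tin with closed lid, round, 58 mm across and 70 mm high, 0.15 kg, standing on the belt among the jars. Origin in the middle of its underside, z along its axis. May be absent.
- tin_a_mid (a point): the middle of that tin, half way up its axis (35 mm above its underside).
- tin_b_mid (a point): the middle of that tin, half way up its axis (35 mm above its underside).
- sweet_cube: bystander: clear cube of sweets, 100 mm each way, beyond the belt. Leave alone.
- bowl: bystander: white bowl of wrapped sweets, 150 mm across, 65 mm high, beyond the belt. Leave alone.
- gift_stack: bystander: two stacked gift boxes, 120 x 160 mm, 90 mm high, beyond the belt. Leave alone.
- gift_box: bystander: gift box 90 x 110 x 45 mm, to the left of the belt. Leave alone.
- syrup: bystander: closed round jar 60 mm across, 130 mm high, to the right of the belt. Leave alone.
Things that resemble listed ones, but are neither listed nor needed, are in the scene too. Leave any black, pink or turquoise look-alike of the tin_a alone.

How it is judged:
By the outcome, as a careful person would: the job done as asked, in the order asked, and still so for the second after the job is handed in, with the robot touching nothing.
Of jar_small, jar_medium, jar_large only 2 to 3 are there at a start; the rules pass over those that are not, and their reading is None.
Of tin_a, tin_b only 1 to 2 are there at a start; the rules pass over those that are not, and their reading is None.
At some moment in a run one of tin_a, tin_b, stopper_small, stopper_medium, stopper_large may be knocked a few centimetres aside while the robot is not near it.
It also fails if it takes over 210 s, if anything falls off the work surface, if the arm or the gripper's body presses on something with over 40 N, if the wrist force passes 120 N, or if a joint passes its speed limit or range.

## Robot

A 6-joint arm with a two-finger parallel gripper is mounted at the origin on the work surface. World frame = base frame: x ahead of the robot, y to its left, z up, the work surface at z = 0. Lengths are in m, angles in rad, forces in N, time in s.
With the tool pointing down it reaches from about 0.375 to 0.975 m from the base axis. Payload 3.8 kg.
Tool frame: the origin (TCP) lies on the centre line of the jaws, within the pads' length; the fingertips stand 25 mm ahead of it and the grasp point (between the pads) lies 6 mm ahead of it; y points along the fingers, z is the direction in which the jaws open and shut, and the axes are right-handed (so a half turn about y gives the same grasp; the last joint's range is limited). The gripper opens to 85 mm and grips with 20 to 120 N. Pads are 22 mm wide; open, the fingers measure 114 mm over their backs; the gripper's body (76 mm by 85 mm) begins 54 mm behind the grasp point. The pads swing forward as they close: fully open they stand 13 mm farther back than shut.
Start: joints at [-1.257, 0.264, 1.604, -0, 1.274, -0.037], TCP at [0.232, -0.634, 0.256] pointing down, gripper open.
Joint ranges: [-2.63, 2.63], [-0.94, 2.18], [0.31, 2.57], [-1.31, 4.45], [0, 2.66], [-2.55, 2.55]. Speed limits (rad/s): [2.57, 2.57, 3.14, 3.14, 3.14, 3.14].

## Interface

Orientations are given as a rotation vector (axis times angle).
In Python, from workcell import bot gives the robot as it stands.
- The arm moves only by the shell command python3 -m jog 'ROWS' [FORCE]. ROWS is JSON, a list of rows, each a list of 5 numbers: the shift along the world's x, y, z in mm, then the turn about the world's z in degrees, then the finger opening in mm, from 0 to 85.4. A call has exactly 10 rows; each row is the pose to reach, as a shift and turn from the pose commanded when the call began; what a row does not reach only later rows make up. A row lasts 1/8 s, in which the tool goes at most 62.5 mm and 10.7 degrees, less where a joint would pass 70% of its speed; a pose out of reach is approached as far as the arm can. A call with a gripper value outside its range is refused whole. The fingers move at their own pace and stop on an object; FORCE is the grip in N (left out, the last holds). Time passes only in rows, so rows that repeat a pose let the fingers close, or fill a call up. It gives the time, the measured TCP pose, the force and the opening at its end, in the units of the state.
- bot.read_state(): the state, without advancing time (a new reading comes with each control period).
- bot.read_camera(name): name is "side" or "top" or "wrist"; returns a dict with "pixels" (400x640x3 uint8, red, green, blue), "fx", "fy", "cx", "cy" (pixels), "R" (3x3) and "t" (3): a world point X has camera coordinates R X + t. Camera axes: x right, y down, z forward; pixel columns grow to the right and rows downward; lengths in m; the calibration is good to about 2 mm. A picture is of the moment at which its call begins. There is no depth.
- bot.finish_job(): hands the job in, once; it reports no verdict.
The state is a dict: "time": time; "q": joint angles; "joint_vel": joint speeds; "joint_torque": joint torques, N m; "tool_pos": TCP position; "tcp_rot": TCP orientation; "wrist_force": force on the tool from outside, world axes, zero at the start; "torque": the same for the moment, N m; "width": opening from 0.0 (shut) to 1.0 (fully open).
Only numpy, scipy, OpenCV 4.12 (cv2) and the standard library are available. Lean on these libraries where they do the work, as an engineer would, in place of code of your own. Each camera call takes 0.05 s, during which the arm holds its last target.

## Working session

There is one attempt and no reset: what is moved stays moved. The work goes in short steps, Python scripts to look and compute and a shell command to move; the robot and the scene stay as the last step left them, time stands still between calls to the robot, and variables do not carry over. Pictures are saved under pics/ and viewed, and the job is handed in when it is done.

```bash
mkdir -p pics; ls; cat > h.py <<'E'
import numpy as np, cv2
from workcell import bot
def cam(n,save=None):
    c=bot.read_camera(n)
    if save: cv2.imwrite('pics/'+save+'.png',cv2.cvtColor(np.array(c['pixels']),cv2.COLOR_RGB2BGR))
    return c
def ray(c,u,v,z):
    R=np.array(c['R']);t=np.array(c['t'])
    d=R.T@np.array([(u-c['cx'])/c['fx'],(v-c['cy'])/c['fy'],1]);o=-R.T@t
    return o+d*(z-o[2])/d[2]
def proj(c,X):
    p=np.array(c['R'])@np.array(X)+np.array(c['t'])
    return np.array([c['fx']*p[0]/p[2]+c['cx'],c['fy']*p[1]/p[2]+c['cy']])
def st():
    s=bot.read_state()
    for k in ['time','tool_pos','tcp_rot','wrist_force','width']: print(k,np.round(s[k],4))
    return s
E
python3 - <<'E'
from h import *
for n in ['side','top','wrist']:
    c=cam(n,n+'0'); print(n,c['fx'],c['cx'],c['cy'],np.round(-np.array(c['R']).T@np.array(c['t']),3)); print(np.round(c['R'],3).tolist())
s=st()
E
```

```text
pics
side 487.57011421495855 319.98127049387534 203.32095199980714 [-0.26   0.869  0.847]
[[-0.69, -0.724, 0.012], [-0.396, 0.363, -0.844], [0.606, -0.587, -0.537]]
top 398.0196303678911 323.49048935605543 205.8634598731951 [0.434 0.085 1.423]
[[-0.009, -1.0, 0.005], [-0.994, 0.008, -0.108], [0.108, -0.006, -0.994]]
wrist 275.3198641813219 320.6468986247332 200.7992690667083 [ 0.296 -0.61   0.373]
[[0.344, -0.939, -0.001], [-0.904, -0.331, 0.269], [-0.254, -0.091, -0.963]]
time 0.15
tool_pos [ 0.2318 -0.6334  0.2552]
tcp_rot [-0.3602  2.0325 -2.0289]
wrist_force [-0.4314 -0.0548  0.5891]
width 1.0028
```

View pics/top0.png

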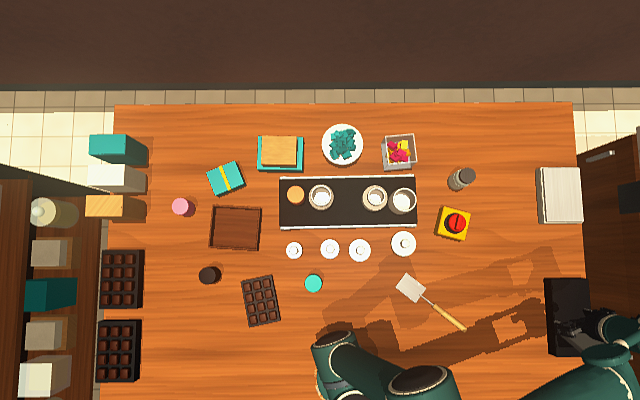

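View pics/side0.png

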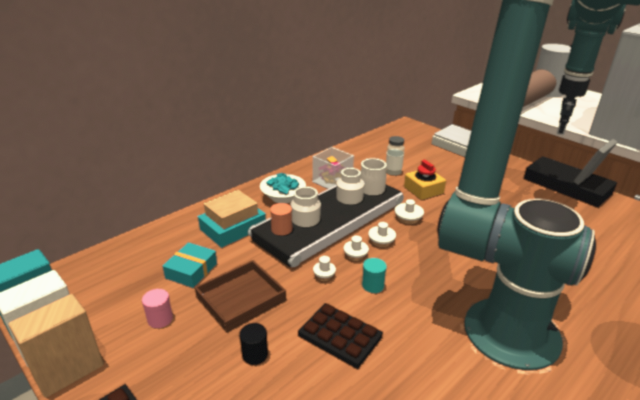

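View pics/wrist0.png

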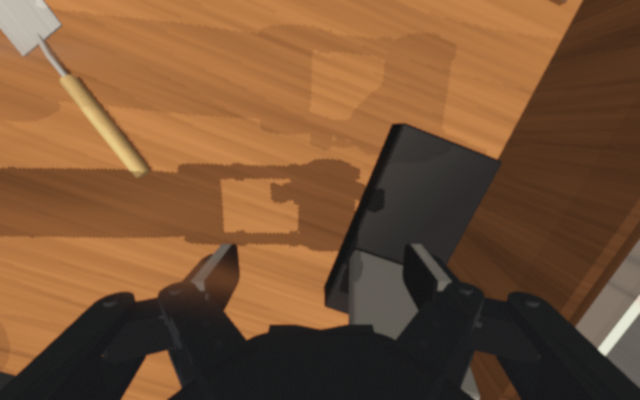

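```bash
python3 - <<'E'
from h import *
c=cam('top'); im=np.array(c['pixels'])
cr=im[150:270,200:480]; cv2.imwrite('pics/crop1.png',cv2.cvtColor(cv2.resize(cr,None,fx=2.85,fy=2.85,interpolation=cv2.INTER_CUBIC),cv2.COLOR_RGB2BGR))
c2=cam('side'); im2=np.array(c2['pixels'])
cr=im2[130:330,190:450]; cv2.imwrite('pics/crop2.png',cv2.cvtColor(cv2.resize(cr,None,fx=3,fy=3,interpolation=cv2.INTER_CUBIC),cv2.COLOR_RGB2BGR))
from scipy.spatial.transform import Rotation as Rn
print(np.round(Rn.from_rotvec(bot.read_state()['tcp_rot']).as_matrix(),3))
E
```

```text
[[-0.939 -0.     0.344]
 [-0.344  0.001 -0.939]
 [ 0.    -1.    -0.001]]
```

View pics/crop1.png

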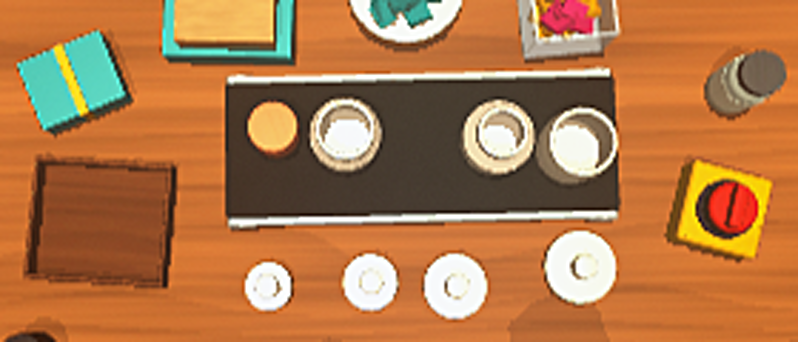

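View pics/crop2.png

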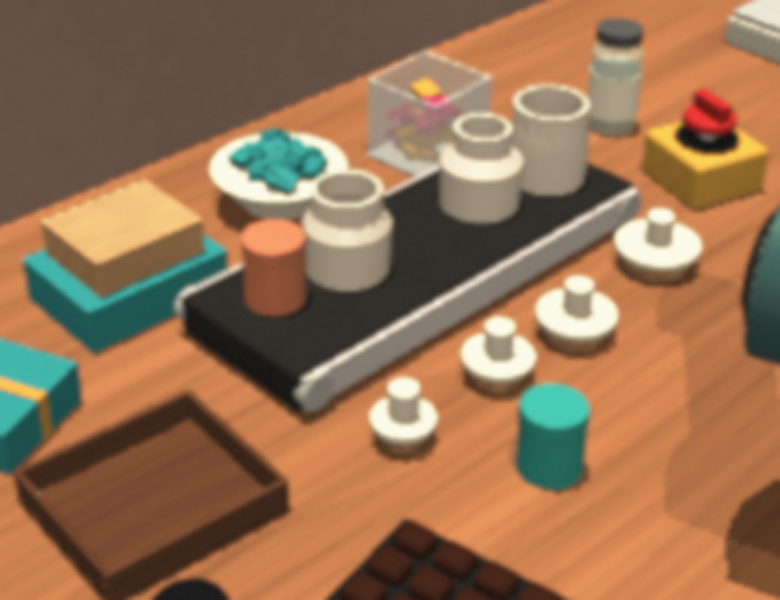

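```bash
cat > meas.py <<'E'
from h import *
def blobs(m,amin=30):
    n,l,s,ce=cv2.connectedComponentsWithStats(m.astype(np.uint8))
    return [(ce[i],s[i],l==i) for i in range(1,n) if s[i,4]>amin]
def top():
    c=cam('top'); im=np.array(c['pixels']); hsv=cv2.cvtColor(im,cv2.COLOR_RGB2HSV).astype(int)
    H,S,V=hsv[...,0],hsv[...,1],hsv[...,2]
    return c,im,H,S,V
if __name__=='__main__':
    c,im,H,S,V=top()
    roi=np.zeros(H.shape,bool); roi[150:270,200:480]=1
    print('white')
    for ce,s,l in blobs((S<60)&(V>200)&roi):
        print(np.round(ce,1),s[2:], 'z0.028',np.round(ray(c,*ce,0.028)[:2],3),'z.14',np.round(ray(c,*ce,0.14)[:2],3),'eqd z.028',round(2000*np.sqrt(s[4]/np.pi)*(1.4)/c['fx'],1))
    print('red')
    for ce,s,l in blobs(((H<6)|(H>174))&(S>180)&(V>120)&roi):
        ys,xs=np.where(l); r=cv2.minAreaRect(np.c_[xs,ys].astype(np.float32))
        print(np.round(ce,1),s[2:],r,np.round(ray(c,*ce,0.09),3))
    print('yellow')
    for ce,s,l in blobs((abs(H-25)<5)&(S>180)&(V>150)&roi):
        ys,xs=np.where(l); r=cv2.minAreaRect(np.c_[xs,ys].astype(np.float32))
        print(np.round(ce,1),s[2:],r,np.round(ray(c,*r[0],0.055),3))
    print(im[194,295],im[223,455],im[240,240],im[205,345])
    dark=(V<70)&roi
    for ce,s,l in blobs(dark,500):
        ys,xs=np.where(l); r=cv2.minAreaRect(np.c_[xs,ys].astype(np.float32)); print('dark',ce,s,r,np.round(ray(c,*r[0],0.05),3))
E
python3 meas.py
```

```text
white
[343.3 157.1] [ 39  15 249] z0.028 [0.76  0.005] z.14 [0.734 0.012] eqd z.028 62.6
[346.5 176.3] [134   5 269] z0.028 [ 0.69  -0.005] z.14 [0.669 0.002] eqd z.028 65.1
[320.9 196.3] [ 20  21 237] z0.028 [0.619 0.086] z.14 [0.604 0.086] eqd z.028 61.1
[375.2 196.9] [ 17  20 165] z0.028 [ 0.615 -0.106] z.14 [ 0.601 -0.09 ] eqd z.028 51.0
[402.5 200.7] [ 23  24 303] z0.028 [ 0.601 -0.202] z.14 [ 0.588 -0.179] eqd z.028 69.1
[347.7 226.1] [136   6 264] z0.028 [ 0.513 -0.007] z.14 [0.507 0.001] eqd z.028 64.5
[403.3 243.2] [ 25  25 470] z0.028 [ 0.452 -0.2  ] z.14 [ 0.45  -0.177] eqd z.028 86.0
[329.5 248.5] [ 19  20 288] z0.028 [0.435 0.058] z.14 [0.435 0.06 ] eqd z.028 67.4
[359.3 250. ] [ 22  23 381] z0.028 [ 0.429 -0.046] z.14 [ 0.43  -0.035] eqd z.028 77.5
[293.6 250.1] [ 16  17 207] z0.028 [0.431 0.183] z.14 [0.431 0.175] eqd z.028 57.1
red
[398.  156.3] [12 11 36] ((398.25006103515625, 156.24998474121094), (12.649110794067383, 7.905693531036377), 71.56504821777344) [ 0.747 -0.178  0.09 ]
[456.9 222.6] [ 17  18 219] ((457.0, 222.5), (17.0, 16.0), 90.0) [ 0.518 -0.37   0.09 ]
yellow
[224.6 177.7] [12 25 80] ((224.4807586669922, 177.5961456298828), (25.619022369384766, 3.0459985733032227), 67.61986541748047) [0.684 0.421 0.055]
[453.3 223.3] [ 33  33 376] ((454.0294494628906, 222.88238525390625), (27.649059295654297, 27.406524658203125), 14.03624439239502) [ 0.52  -0.372  0.055]
[247 192 100] [117  35  21] [149  76  37] [69 58 47]
dark [350.67820513 202.27051282] [279 177 138  49 780] ((347.2457275390625, 201.2850799560547), (46.650665283203125, 137.37252807617188), 88.85424041748047) [ 0.598 -0.005  0.05 ]
```

```bash
python3 -m jog '[[40,40,0,0,0],[80,80,0,0,0],[120,120,0,0,0],[165,160,0,0,0],[210,200,0,0,0],[250,235,0,0,0],[287,263,-30,-10,0],[287,263,-55,-14,0],[287,263,-55,-14,0],[287,263,-55,-14,0]]' 40; python3 - <<'E'
from h import *
c=cam('wrist','w1'); st(); c=cam('top','t1')
E
```

```text
time: 1.55
tool_pos: [0.519, -0.3715, 0.2022]
tcp_rot: [-0.115, 2.165, -2.167]
wrist_force: [0.0, -1.1, 0.2]
width: 0.001
time 1.6
tool_pos [ 0.5192 -0.3719  0.2028]
tcp_rot [-0.1137  2.1643 -2.1675]
wrist_force [0.1661 0.1946 0.7089]
width -0.0015
```

View pics/w1.png

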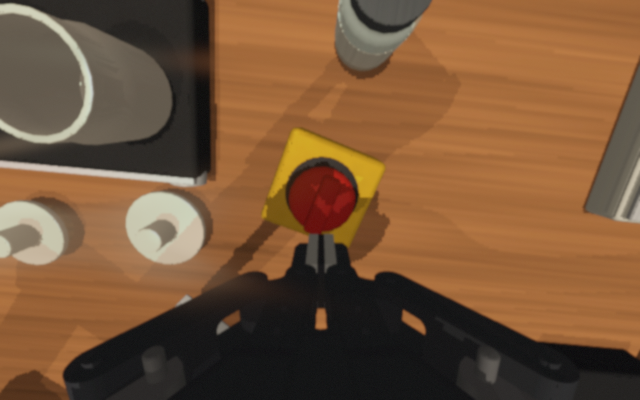

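```bash
python3 - <<'E'
from h import *
c=cam('wrist'); im=np.array(c['pixels'])
cr=im[120:260,250:400]; cv2.imwrite('pics/w1c.png',cv2.cvtColor(cv2.resize(cr,None,fx=4,fy=4,interpolation=cv2.INTER_CUBIC),cv2.COLOR_RGB2BGR))
hsv=cv2.cvtColor(im,cv2.COLOR_RGB2HSV).astype(int)
m=(((hsv[...,0]<6)|(hsv[...,0]>174))&(hsv[...,1]>150)&(hsv[...,2]>60)); m[:120]=0
ys,xs=np.where(m); print(cv2.minEnclosingCircle(np.c_[xs,ys].astype(np.float32)),xs.mean(),ys.mean(),ray(c,xs.mean(),ys.mean(),.09))
for X in [(0.519,-.371,.087),(0.519,-.371,.107)]: print(proj(c,X))
E
```

```text
((320.3608093261719, 200.28366088867188), 34.31781005859375) 320.77847533632286 198.75814648729448 [ 0.52516675 -0.37208549  0.09      ]
[318.8080738  204.44788139]
[318.71733674 211.33346129]
```

View pics/w1c.png

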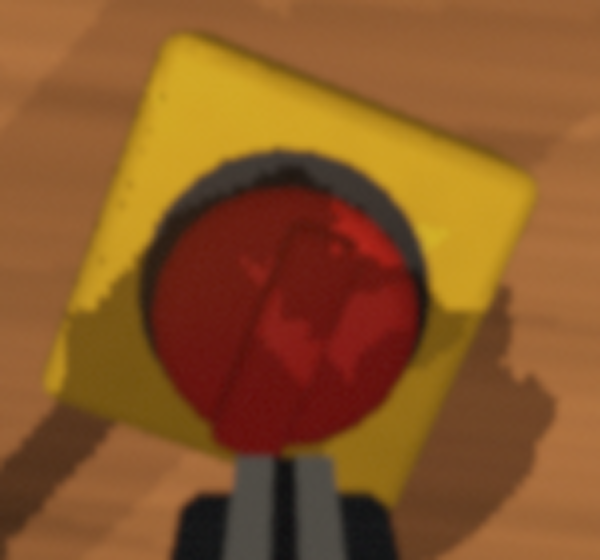

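```bash
python3 - <<'E'
from h import *
c=cam('wrist')
f=lambda x,y:(250+(x-1.5)/4,120+(y-1.5)/4)
P=[ray(c,*f(*p),.107)[:2] for p in [(295,230),(215,410)]]; d=P[0]-P[1]; print(P,np.degrees(np.arctan2(d[1],d[0])),np.linalg.norm(d))
P=[ray(c,*f(*p),.055)[:2] for p in [(50,385),(170,35),(535,185),(390,510)]]; print(P,np.mean(P,0))
for a,b in [(0,1),(3,2)]: d=P[b]-P[a];print(np.degrees(np.arctan2(d[1],d[0])))
d=P[2]-P[1];print(np.degrees(np.arctan2(d[1],d[0])))
E
```

```text
[array([ 0.54743967, -0.3717215 ]), array([ 0.50839057, -0.35941238])] -17.495969328298923 0.040943202332483004
[array([ 0.49161271, -0.31582199]), array([ 0.58060948, -0.33942464]), array([ 0.55490931, -0.42998037]), array([ 0.46633182, -0.4062975 ])] [ 0.52336583 -0.37288113]
-14.853358835931012
-14.968975147604345
-105.84420964770442
```

```bash
python3 -m jog '[[2,0,-30,0,0],[2,0,-55,0,0],[2,0,-64,0,0],[2,0,-68,0,0],[2,0,-71,0,0],[2,0,-73,0,0],[2,0,-75,0,0],[2,0,-76,0,0],[2,0,-77,0,0],[2,0,-77,0,0]]'
```

```text
time: 3.0
tool_pos: [0.5213, -0.3713, 0.1246]
tcp_rot: [-0.114, 2.165, -2.167]
wrist_force: [0.5, -1.9, 2.9]
width: 0.002
```

```bash
python3 -m jog '[[0,0,-1,0,0],[0,0,-1,0,0],[0,0,-2,0,0],[0,0,-2,0,0],[0,0,-3,0,0],[0,0,-3,0,0],[0,0,-4,0,0],[0,0,-4,0,0],[0,0,-4,0,0],[0,0,-4,0,0]]'
```

```text
time: 4.25
tool_pos: [0.5219, -0.3717, 0.1238]
tcp_rot: [-0.113, 2.163, -2.168]
wrist_force: [-2.7, 2.1, 16.7]
width: -0.003
```

```bash
python3 -m jog '[[0,0,50,0,0],[0,30,95,10,20],[-15,80,95,20,50],[-35,130,95,30,50],[-55,180,95,40,50],[-70,230,95,50,50],[-82,275,95,60,50],[-92,310,85,70,50],[-92,326,70,80,50],[-92,326,60,84,50]]'; python3 - <<'E'
from h import *
c=cam('wrist','w2'); st(); c=cam('side','s2')
E
```

```text
time: 5.5
tool_pos: [0.4274, -0.0432, 0.1787]
tcp_rot: [-1.214, 1.207, -1.202]
wrist_force: [0.5, 0.4, 0.9]
width: 0.586
time 5.55
tool_pos [ 0.4267 -0.0436  0.1775]
tcp_rot [-1.2156  1.2075 -1.2003]
wrist_force [-0.405  -0.0326 -1.0618]
width 0.5869
```

View pics/w2.png

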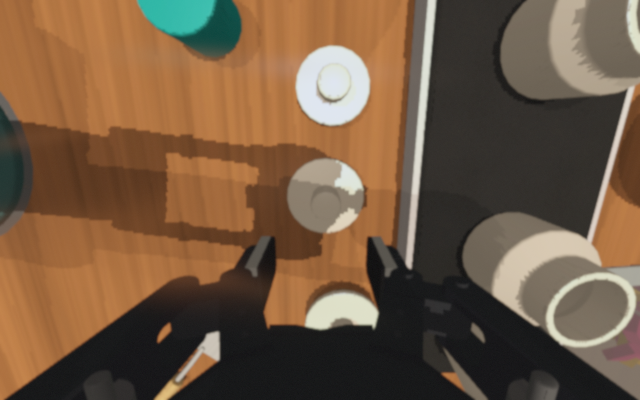

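View pics/s2.png

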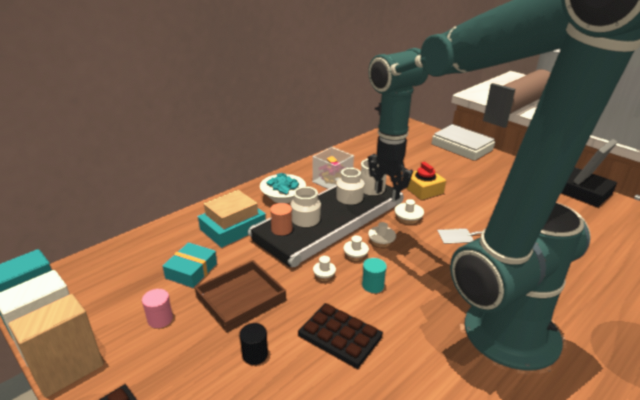

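```bash
python3 - <<'E'
from h import *
c=cam('wrist'); im=np.array(c['pixels'])
cr=im[30:260,260:410]; cv2.imwrite('pics/w2c.png',cv2.cvtColor(cv2.resize(cr,None,fx=3,fy=2.6,interpolation=cv2.INTER_CUBIC),cv2.COLOR_RGB2BGR))
print(ray(c,326,201,.06),ray(c,335,80,.06),ray(c,326,194,.028),ray(c,333,85,.028))
a=cv2.imread('pics/side0.png')[150:210,395:455]; b=cv2.imread('pics/s2.png')[150:210,395:455]
cv2.imwrite('pics/b.png',cv2.resize(np.hstack([a,b]),None,fx=5,fy=5,interpolation=cv2.INTER_CUBIC))
E
```

```text
[ 0.43126644 -0.0420439   0.06      ] [0.4376029  0.05745746 0.06      ] [ 0.43170697 -0.04369879  0.028     ] [0.43722491 0.05784309 0.028     ]
```

View pics/b.png

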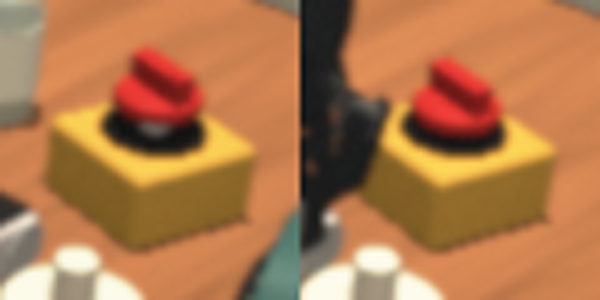

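View pics/w2c.png

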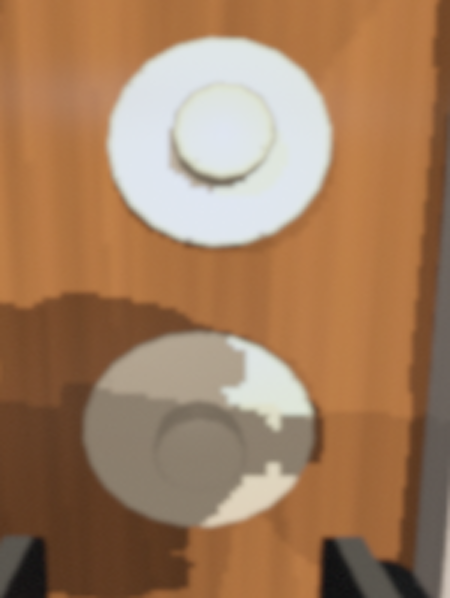

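```bash
python3 -m jog '[[2,1,-50,0,50],[2,1,-100,0,50],[2,1,-118,0,50],[2,1,-122,0,50],[2,1,-122,0,50],[2,1,-122,0,20],[2,1,-122,0,20],[2,1,-122,0,20],[2,1,-122,0,20],[2,1,-122,0,20]]' 40; python3 -c "
from h import *
st()"
```

```text
time: 6.9
tool_pos: [0.4322, -0.0441, 0.0597]
tcp_rot: [-1.209, 1.206, -1.21]
wrist_force: [-0.7, 0.6, 5.4]
width: 0.314
time 6.9
tool_pos [ 0.4322 -0.0441  0.0597]
tcp_rot [-1.2085  1.2056 -1.2096]
wrist_force [-0.6537  0.6465  5.4188]
width 0.3141
```

```bash
python3 -m jog '[[0,0,50,0,20],[0,0,110,0,20],[0,-10,170,0,20],[30,-50,190,0,20],[60,-90,190,0,20],[95,-130,190,0,20],[130,-165,190,0,20],[157,-196,190,0,20],[157,-196,190,0,20],[157,-196,190,0,20]]'; python3 - <<'E'
from h import *
c=cam('wrist','w3'); st()
E
```

```text
time: 8.15
tool_pos: [0.5873, -0.2395, 0.2476]
tcp_rot: [-1.21, 1.21, -1.207]
wrist_force: [-0.0, 0.7, -1.1]
width: 0.316
time 8.2
tool_pos [ 0.5872 -0.2391  0.2479]
tcp_rot [-1.2104  1.209  -1.2066]
wrist_force [-0.9757  0.4265 -0.5904]
width 0.3135
```

View pics/w3.png

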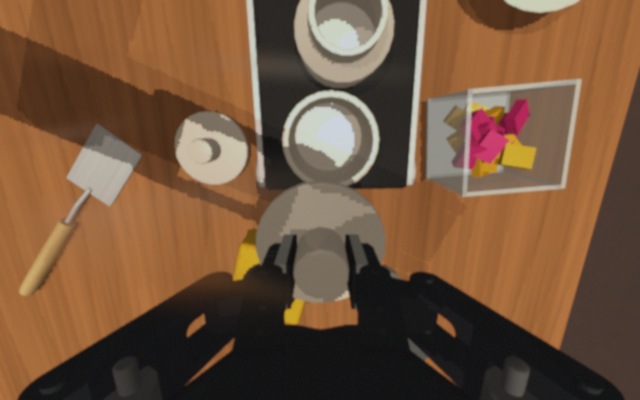

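```bash
python3 - <<'E'
from h import *
c=cam('wrist')
print(ray(c,330.5,139,.14)); print(ray(c,282,139,.14)-ray(c,379,139,.14),ray(c,330.5,90,.14)-ray(c,330.5,188,.14))
# flange of held stopper: ellipse visible left 256 right 385
im=np.array(c['pixels']); cr=im[70:200,260:400]; cv2.imwrite('pics/w3c.png',cv2.cvtColor(cv2.resize(cr,None,fx=4,fy=4,interpolation=cv2.INTER_CUBIC),cv2.COLOR_RGB2BGR))
for z in (.028-.058,): print(proj(c,(0.588,-.24,.25-.058+.028)), ray(c,320.5,239,.248-.03))
E
```

```text
[ 0.5949371  -0.18280414  0.14      ]
[-0.07756854 -0.00014704  0.        ] [-0.00087559  0.07673685  0.        ]
[321.83766648 247.95352259] [ 0.58721727 -0.23530446  0.218     ]
```

View pics/w3c.png

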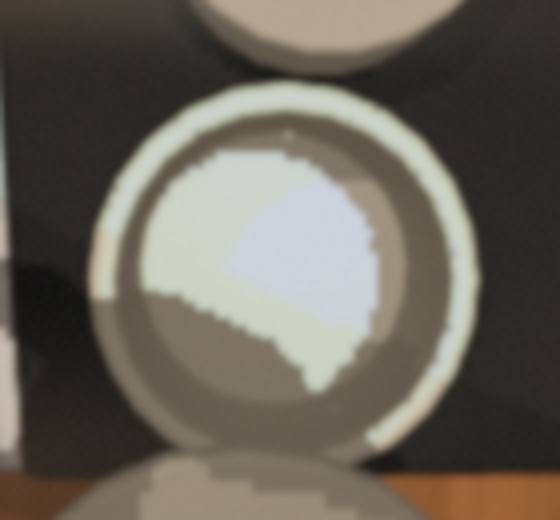

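```bash
python3 - <<'E'
from h import *
c=cam('wrist'); p=np.array(bot.read_state()['tool_pos'])
z=p[2]-.0585+.028
print(p,ray(c,320.5,183,z),ray(c,256,240,z),ray(c,385,240,z))
im=np.array(c['pixels']); cr=im[170:320,240:400]; cv2.imwrite('pics/w3d.png',cv2.cvtColor(cv2.resize(cr,None,fx=4,fy=4,interpolation=cv2.INTER_CUBIC),cv2.COLOR_RGB2BGR))
E
```

```text
[ 0.58727121 -0.23890508  0.24837068] [ 0.58717589 -0.2022244   0.21787068] [ 0.54980379 -0.23605711  0.21787068] [ 0.62465313 -0.23584951  0.21787068]
```

View pics/w3d.png

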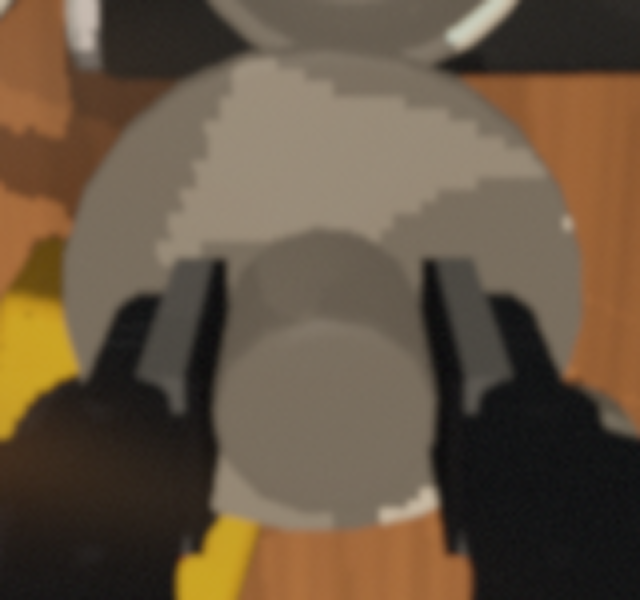

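```bash
python3 -m jog '[[7,30,0,0,20],[7,58,-20,0,20],[7,58,-45,0,20],[7,58,-52,0,20],[7,58,-56,0,20],[7,58,-60,0,20],[7,58,-64,0,20],[7,58,-67,0,20],[7,58,-68,0,20],[7,58,-68,0,20]]'; python3 - <<'E'
from h import *
c=cam('wrist','w4'); st(); cam('side','s4')
E
```

```text
time: 9.55
tool_pos: [0.595, -0.182, 0.1802]
tcp_rot: [-1.21, 1.208, -1.208]
wrist_force: [0.1, -0.2, -0.8]
width: 0.315
time 9.6
tool_pos [ 0.595  -0.182   0.1803]
tcp_rot [-1.21    1.2079 -1.208 ]
wrist_force [ 0.377   0.2705 -0.159 ]
width 0.3098
```

View pics/w4.png

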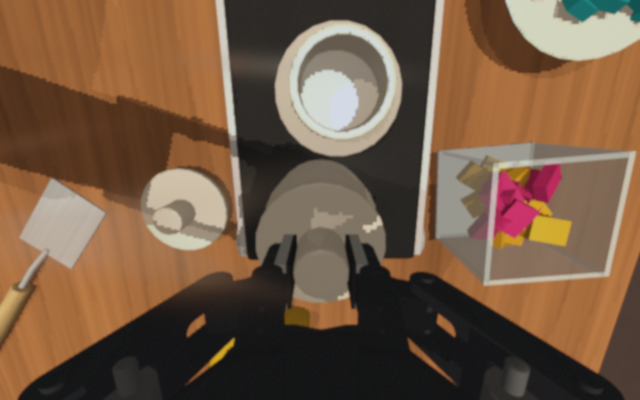

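```bash
python3 -m jog '[[0,0,-1,0,20],[0,0,-2,0,20],[0,0,-3,0,20],[0,0,-3,0,20],[0,0,-3,0,20],[0,0,-3,0,20],[0,0,-3,0,20],[0,0,-3,0,20],[0,0,-3,0,20],[0,0,-3,0,20]]'; python3 - <<'E'
from h import *
c=cam('wrist'); 
L,T,Rr,B=288,20,399,147
print(ray(c,343,86,.14)); im=np.array(c['pixels']); cr=im[0:170,260:420]; cv2.imwrite('pics/w4c.png',cv2.cvtColor(cv2.resize(cr,None,fx=3.5,fy=3.5,interpolation=cv2.INTER_CUBIC),cv2.COLOR_RGB2BGR))
E
```

```text
time: 10.9
tool_pos: [0.5955, -0.182, 0.1798]
tcp_rot: [-1.209, 1.206, -1.209]
wrist_force: [-4.4, 0.9, 8.5]
width: 0.31
[ 0.60743355 -0.09483726  0.14      ]
```

View pics/w4c.png

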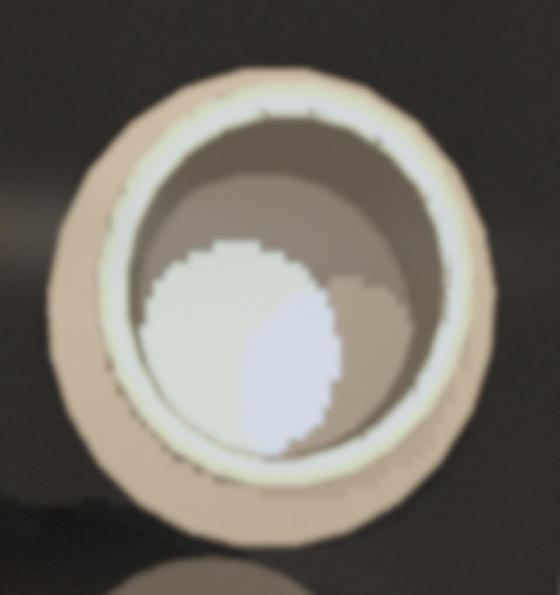

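```bash
python3 - <<'E'
from h import *
c=cam('wrist'); print(ray(c,341.5,81,.14), ray(c,288.6,81,.14)-ray(c,394.8,81,.14),ray(c,341,23,.14)-ray(c,341,139,.14))
E
python3 -m jog '[[0,0,0,0,50],[0,0,0,0,50],[0,0,0,0,50],[0,0,10,0,50],[0,0,30,0,50],[0,0,55,0,50],[0,-20,70,0,50],[0,-60,70,0,50],[0,-60,70,0,50],[0,-60,70,0,50]]';  python3 - <<'E'
from h import *
c=cam('wrist','w5'); st(); cam('side','s5')
E
```

```text
[ 0.60658284 -0.09238162  0.14      ] [-5.61308917e-02 -9.93675665e-05  0.00000000e+00] [-0.0012293   0.05690216  0.        ]
time: 12.25
tool_pos: [0.5947, -0.2427, 0.2475]
tcp_rot: [-1.209, 1.209, -1.209]
wrist_force: [0.8, 0.5, -0.2]
width: 0.585
time 12.3
tool_pos [ 0.5947 -0.2421  0.2473]
tcp_rot [-1.2097  1.2088 -1.2079]
wrist_force [-0.158   1.1141 -0.0436]
width 0.5876
```

View pics/w5.png

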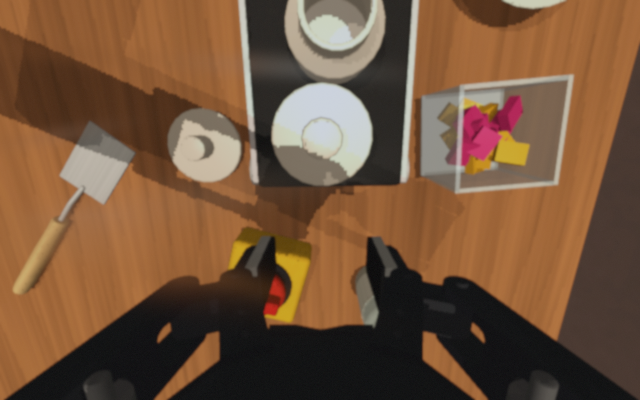

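View pics/s5.png

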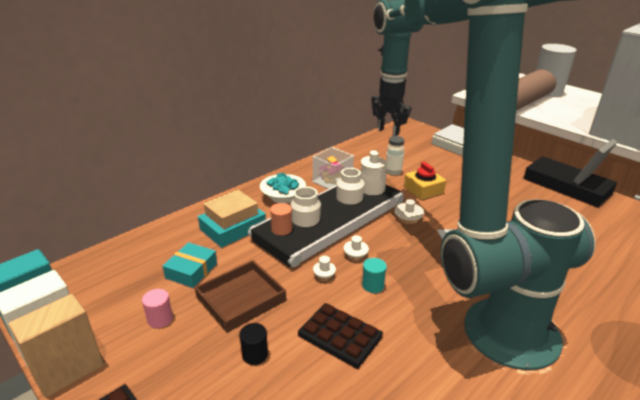

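```bash
python3 -m jog '[[-15,50,0,0,50],[-35,105,0,0,50],[-60,160,0,0,50],[-85,215,0,0,50],[-110,270,0,0,50],[-135,325,0,0,50],[-155,375,0,0,50],[-164,410,-30,0,50],[-164,425,-65,0,50],[-164,425,-65,0,50]]';  python3 - <<'E'
from h import *
c=cam('wrist','w6'); st()
E
```

```text
time: 13.6
tool_pos: [0.4279, 0.1836, 0.1795]
tcp_rot: [-1.218, 1.209, -1.204]
wrist_force: [-0.1, 0.1, -0.0]
width: 0.588
time 13.65
tool_pos [0.4295 0.1833 0.1813]
tcp_rot [-1.2144  1.2078 -1.2058]
wrist_force [ 0.1259  0.0549 -0.3487]
width 0.5857
```

View pics/w6.png

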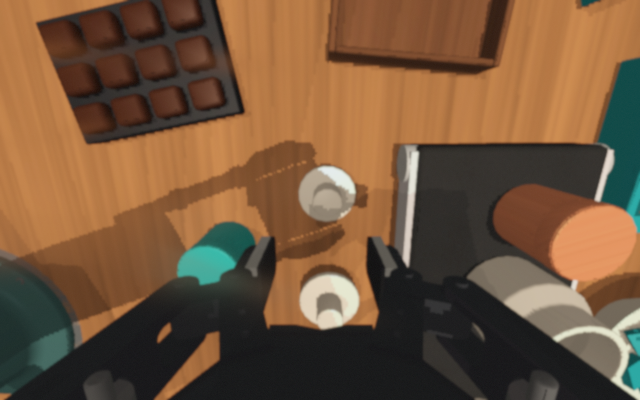

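```bash
python3 - <<'E'
from h import *
c=cam('wrist'); im=np.array(c['pixels'])
print(ray(c,327.5,197,.06),ray(c,327,193,.028),ray(c,330,315,.06),ray(c,330,295,.028), ray(c,298,193,.028)-ray(c,356,193,.028))
cr=im[150:340,250:410]; cv2.imwrite('pics/w6c.png',cv2.cvtColor(cv2.resize(cr,None,fx=3,fy=3,interpolation=cv2.INTER_CUBIC),cv2.COLOR_RGB2BGR))
E
python3 meas.py | head -14
```

```text
[0.43537201 0.187846   0.06      ] [0.43555882 0.18351607 0.028     ] [0.43925099 0.06339599 0.06      ] [0.44015976 0.06476325 0.028     ] [-0.05875812 -0.00028748  0.        ]
white
[343.3 157.1] [ 39  15 250] z0.028 [0.76  0.005] z.14 [0.734 0.012] eqd z.028 62.8
[347.  176.4] [134   5 281] z0.028 [ 0.69  -0.007] z.14 [0.669 0.001] eqd z.028 66.5
[320.9 196.3] [ 20  21 238] z0.028 [0.619 0.086] z.14 [0.604 0.086] eqd z.028 61.2
[375.3 196.9] [ 18  20 165] z0.028 [ 0.616 -0.106] z.14 [ 0.601 -0.091] eqd z.028 51.0
[404.6 198.7] [ 24  24 425] z0.028 [ 0.608 -0.209] z.14 [ 0.594 -0.186] eqd z.028 81.8
[357.3 225.8] [119   5 230] z0.028 [ 0.514 -0.04 ] z.14 [ 0.507 -0.03 ] eqd z.028 60.2
[403.4 243.2] [ 25  25 472] z0.028 [ 0.452 -0.2  ] z.14 [ 0.45  -0.177] eqd z.028 86.2
[329.4 248.4] [ 18  20 277] z0.028 [0.436 0.058] z.14 [0.436 0.06 ] eqd z.028 66.1
red
[398.2 156.1] [13 11 35] ((399.08819580078125, 156.35293579101562), (14.920376777648926, 5.316455841064453), 30.963754653930664) [ 0.747 -0.179  0.09 ]
[456.  222.6] [ 17  18 225] ((456.0, 222.5), (17.0, 16.0), 90.0) [ 0.518 -0.367  0.09 ]
yellow
[224.6 177.7] [12 25 80] ((224.4807586669922, 177.5961456298828), (25.619022369384766, 3.0459985733032227), 67.61986541748047) [0.684 0.421 0.055]
```

View pics/w6c.png

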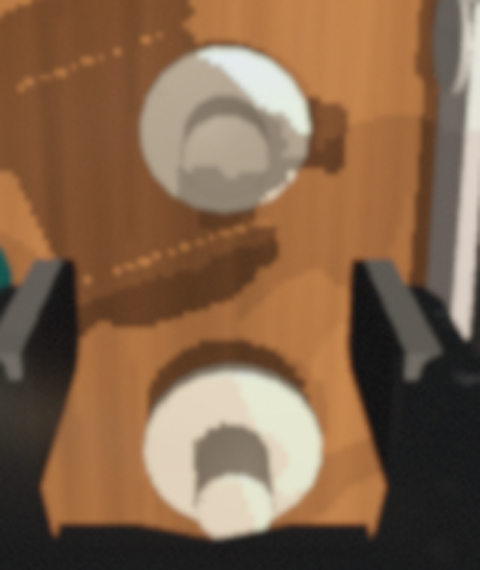

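```bash
python3 -m jog '[[2,1,-50,0,50],[2,1,-100,0,50],[2,1,-118,0,50],[2,1,-123,0,50],[2,1,-123,0,50],[2,1,-123,0,20],[2,1,-123,0,20],[2,1,-123,0,20],[2,1,-123,0,20],[2,1,-123,0,20]]'
python3 -m jog '[[0,0,60,0,20],[0,0,120,0,20],[0,0,180,0,20],[25,-60,190,0,20],[55,-120,190,0,20],[85,-180,190,0,20],[115,-240,190,0,20],[150,-290,190,0,20],[174,-336,190,0,20],[174,-336,190,0,20]]'; python3 - <<'E'
from h import *
c=cam('wrist','w7'); st()
E
```

```text
time: 15.0
tool_pos: [0.4343, 0.1846, 0.061]
tcp_rot: [-1.207, 1.206, -1.208]
wrist_force: [-1.2, 0.1, 5.6]
width: 0.313
time: 16.25
tool_pos: [0.6082, -0.1557, 0.2488]
tcp_rot: [-1.209, 1.21, -1.212]
wrist_force: [0.2, 0.6, -1.4]
width: 0.319
time 16.3
tool_pos [ 0.6074 -0.1542  0.2487]
tcp_rot [-1.2092  1.2106 -1.2098]
wrist_force [ 0.5001  0.0064 -0.5777]
width 0.3169
```

View pics/w7.png

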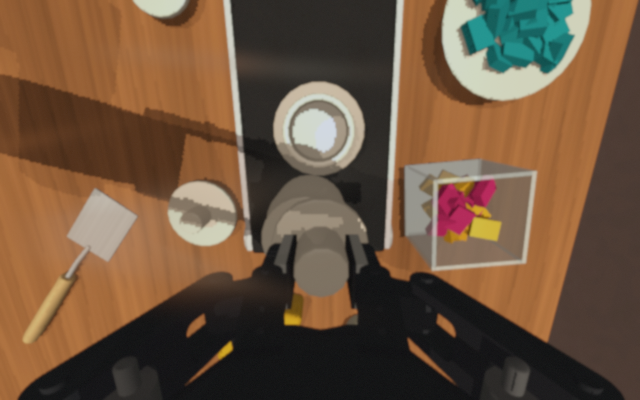

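```bash
python3 - <<'E'
from h import *
c=cam('wrist'); im=np.array(c['pixels']); p=bot.read_state()['tool_pos']; print(p)
o=(240,80); cr=im[80:310,240:400]; cv2.imwrite('pics/w7c.png',cv2.cvtColor(cv2.resize(cr,None,fx=4,fy=4,interpolation=cv2.INTER_CUBIC)[:900:1],cv2.COLOR_RGB2BGR)[:590])
cv2.imwrite('pics/w7d.png',cv2.cvtColor(cv2.resize(im[180:310,240:400],None,fx=4,fy=4,interpolation=cv2.INTER_CUBIC),cv2.COLOR_RGB2BGR))
print(ray(c,318.5,129,.14))
E
```

```text
[ 0.60676663 -0.15257914  0.24866509]
[ 0.60587367 -0.09024846  0.14      ]
```

View pics/w7c.png

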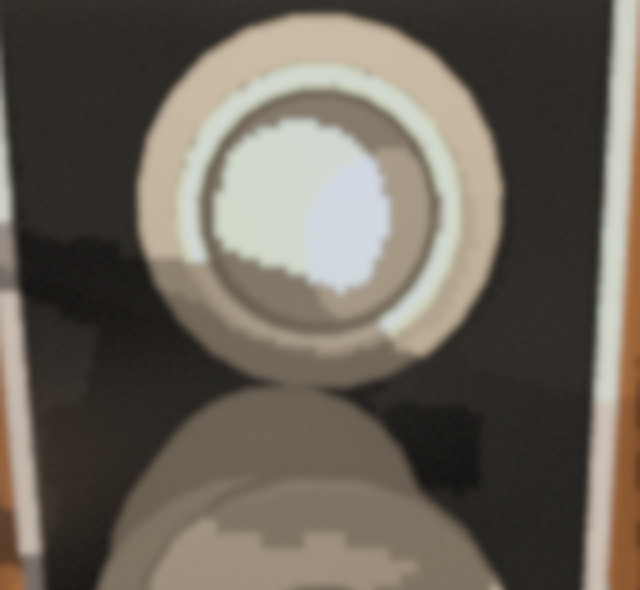

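View pics/w7d.png

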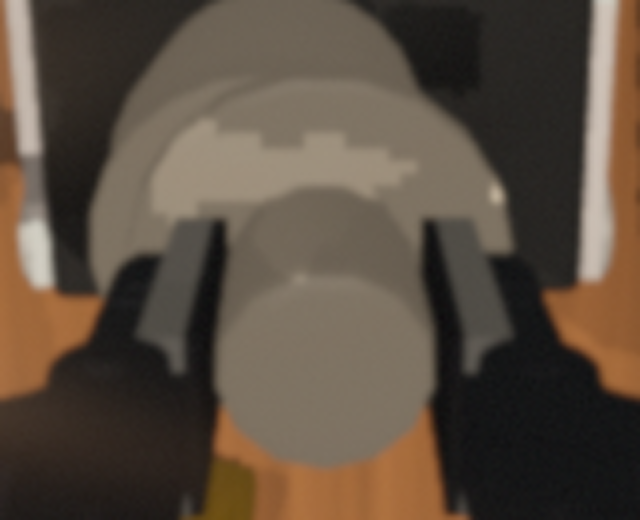

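```bash
python3 - <<'E'
from h import *
c=cam('wrist'); p=bot.read_state()['tool_pos']; print(p)
print(ray(c,319.6,131.5,.14), ray(c,319.6,199.3,p[2]-.031), ray(c,284.1,131.5,.14)-ray(c,355.1,131.5,.14))
# knob top: lowest visible px and top
print(ray(c,321,180+ 370/4.,p[2]+.001))
E
```

```text
[ 0.60639227 -0.15151473  0.24878547]
[ 0.6059268  -0.09051159  0.14      ] [ 0.60632531 -0.12526461  0.21778547] [-5.65750677e-02  4.44364603e-06  0.00000000e+00]
[ 0.6071369  -0.15242774  0.24978547]
```

```bash
python3 -m jog '[[-1,30,0,0,20],[-1,61,-20,0,20],[-1,61,-45,0,20],[-1,61,-52,0,20],[-1,61,-56,0,20],[-1,61,-60,0,20],[-1,61,-64,0,20],[-1,61,-67,0,20],[-1,61,-68,0,20],[-1,61,-70,0,20]]'; python3 - <<'E'
from h import *
c=cam('wrist','w8'); st()
E
```

```text
time: 17.65
tool_pos: [0.6065, -0.0912, 0.1812]
tcp_rot: [-1.209, 1.207, -1.209]
wrist_force: [-4.4, 1.1, 12.2]
width: 0.312
time 17.7
tool_pos [ 0.6065 -0.0912  0.1813]
tcp_rot [-1.2092  1.2067 -1.2091]
wrist_force [-4.5308  0.7519  6.0447]
width 0.3142
```

View pics/w8.png

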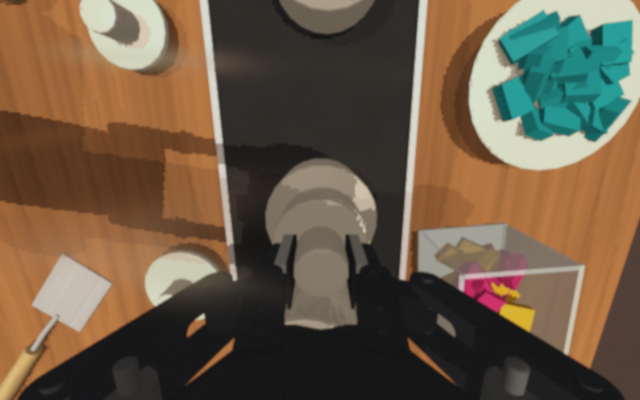

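```bash
python3 -m jog '[[0,0,0,0,50],[0,0,0,0,50],[0,0,15,0,50],[0,0,55,0,50],[-30,20,70,0,50],[-75,60,70,0,50],[-120,105,70,0,50],[-160,140,40,0,50],[-169,149,5,0,50],[-169,149,1,0,50]]';  python3 - <<'E'
from h import *
c=cam('wrist','w9'); st(); s=cam('side','s9'); im=np.array(c['pixels'])
cv2.imwrite('pics/w9c.png',cv2.cvtColor(cv2.resize(im[120:260,250:400],None,fx=4,fy=4,interpolation=cv2.INTER_CUBIC),cv2.COLOR_RGB2BGR))
cv2.imwrite('pics/s9c.png',cv2.cvtColor(cv2.resize(np.array(s['pixels'])[140:290,230:430],None,fx=4,fy=4,interpolation=cv2.INTER_CUBIC),cv2.COLOR_RGB2BGR))
E
```

```text
time: 18.95
tool_pos: [0.4346, 0.0586, 0.1788]
tcp_rot: [-1.214, 1.209, -1.205]
wrist_force: [-0.6, 0.6, -0.5]
width: 0.584
time 19.0
tool_pos [0.4363 0.0582 0.1799]
tcp_rot [-1.2119  1.2079 -1.2067]
wrist_force [-0.2924  0.6251  0.4871]
width 0.5832
```

View pics/w9c.png

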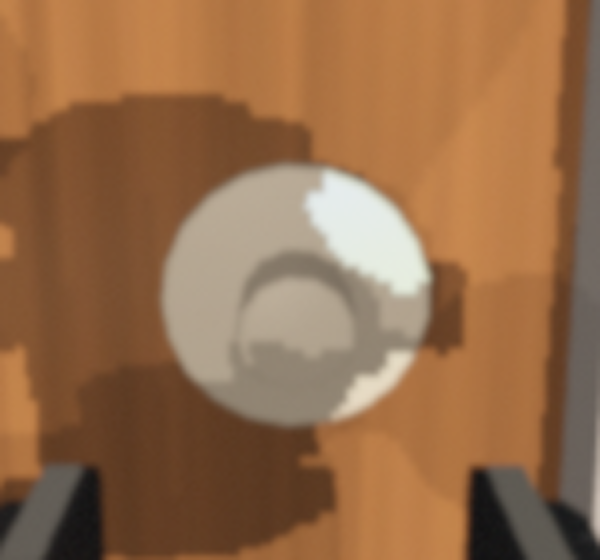

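View pics/s9c.png

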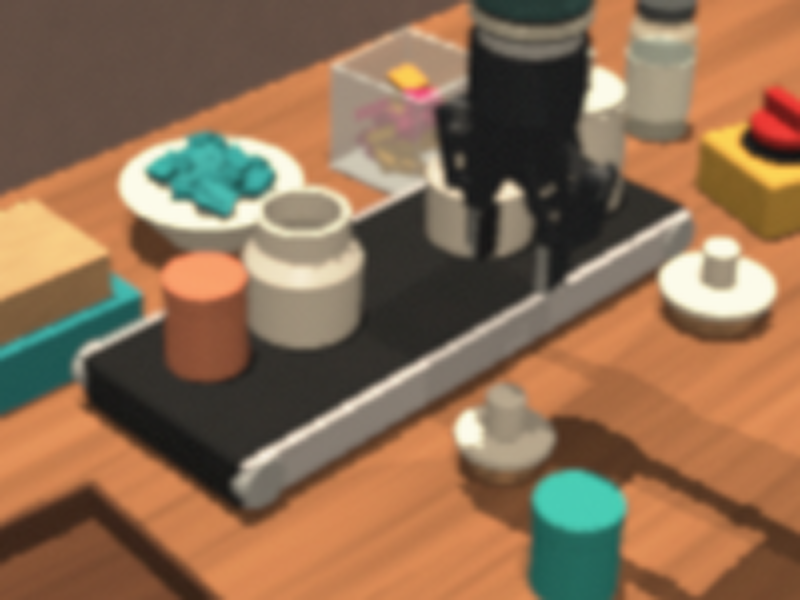

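```bash
python3 - <<'E'
from h import *
c=cam('wrist'); print(bot.read_state()['tool_pos'],ray(c,323.6,193.2,.028),ray(c,324,200.5,.06))
E
```

```text
[0.43860416 0.05779574 0.18193   ] [0.44090384 0.05812269 0.028     ] [0.44092376 0.05937101 0.06      ]
```

```bash
python3 -m jog '[[2,1,-50,0,50],[2,1,-100,0,50],[2,1,-117,0,50],[2,1,-121,0,50],[2,1,-121,0,50],[2,1,-121,0,20],[2,1,-121,0,20],[2,1,-121,0,20],[2,1,-121,0,20],[2,1,-121,0,20]]'
python3 -m jog '[[0,0,60,0,20],[0,0,120,0,20],[0,-5,180,0,20],[40,-15,190,0,20],[90,-34,190,0,20],[140,-34,190,0,20],[166,-34,190,0,20],[166,-34,190,0,20],[166,-34,190,0,20],[166,-34,190,0,20]]'; python3 - <<'E'
from h import *
c=cam('wrist','w10'); s=st(); im=np.array(c['pixels'])
cv2.imwrite('pics/w10c.png',cv2.cvtColor(cv2.resize(im[70:220,240:400],None,fx=4,fy=4,interpolation=cv2.INTER_CUBIC),cv2.COLOR_RGB2BGR))
E
```

```text
time: 20.35
tool_pos: [0.4402, 0.0592, 0.0607]
tcp_rot: [-1.208, 1.206, -1.209]
wrist_force: [-2.0, -0.1, 5.5]
width: 0.314
time: 21.6
tool_pos: [0.6038, 0.0252, 0.2493]
tcp_rot: [-1.211, 1.208, -1.208]
wrist_force: [-0.8, -0.6, -1.7]
width: 0.314
time 21.65
tool_pos [0.6039 0.0252 0.2494]
tcp_rot [-1.2103  1.2079 -1.2077]
wrist_force [-0.0274  0.2897 -0.8533]
width 0.3171
```

View pics/w10.png

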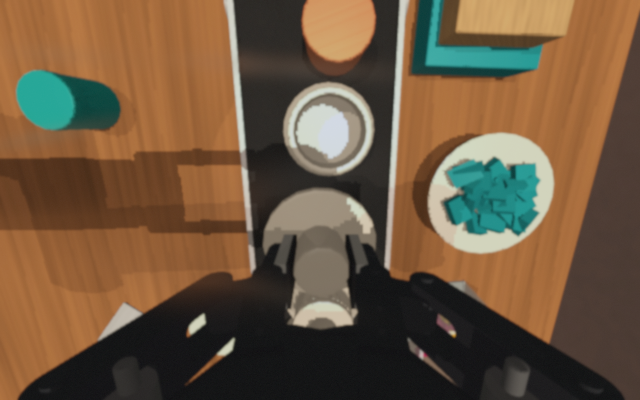

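View pics/w10c.png

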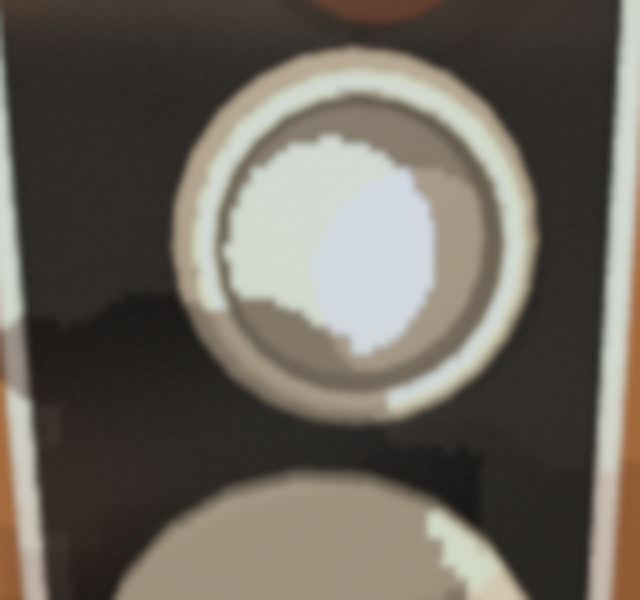

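```bash
python3 - <<'E'
from h import *
c=cam('wrist'); print(bot.read_state()['tool_pos'],ray(c,330.2,130.1,.14))
E
```

```text
[0.60412577 0.0252276  0.2495513 ] [0.61156628 0.08830462 0.14      ]
```

```bash
python3 -m jog '[[7,30,0,0,20],[7,63,-20,0,20],[7,63,-45,0,20],[7,63,-52,0,20],[7,63,-56,0,20],[7,63,-60,0,20],[7,63,-64,0,20],[7,63,-67,0,20],[7,63,-69,0,20],[7,63,-71,0,20]]'; python3 - <<'E'
from h import *
c=cam('wrist','w11'); st()
E
```

```text
time: 22.95
tool_pos: [0.6131, 0.0881, 0.1809]
tcp_rot: [-1.208, 1.206, -1.209]
wrist_force: [-3.3, -0.6, 13.7]
width: 0.313
time 23.0
tool_pos [0.6132 0.0881 0.181 ]
tcp_rot [-1.2075  1.2056 -1.2094]
wrist_force [-2.9021 -0.2672  8.68  ]
width 0.3112
```

View pics/w11.png

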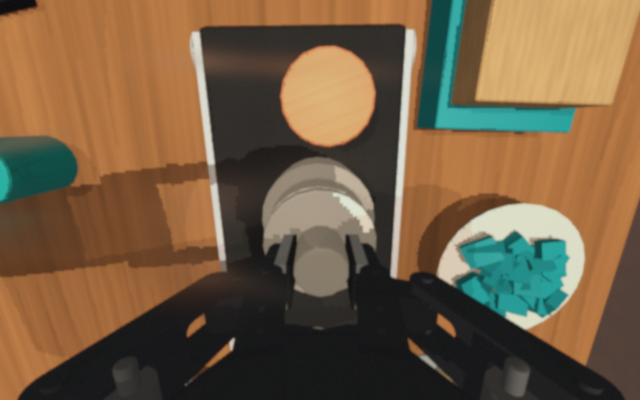

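```bash
python3 - <<'E'
from h import *
c=cam('wrist'); print(bot.read_state()['tool_pos'],ray(c,328.5,95.5,.12),ray(c,281,96,.12)-ray(c,376,96,.12))
E
python3 -m jog '[[0,0,0,0,50],[0,0,0,0,50],[0,0,15,0,50],[0,0,55,0,60],[0,30,70,0,80],[0,60,60,0,80],[4,85,40,0,80],[4,87,20,0,80],[4,87,20,0,80],[4,87,20,0,80]]';  python3 - <<'E'
from h import *
c=cam('wrist','w12'); st()
E
```

```text
[0.61303589 0.0881144  0.1809514 ] [0.61818082 0.17260804 0.12      ] [-0.05778591 -0.00010609  0.        ]
time: 24.3
tool_pos: [0.6158, 0.1743, 0.1977]
tcp_rot: [-1.211, 1.209, -1.208]
wrist_force: [-0.4, -0.9, 0.4]
width: 0.938
time 24.35
tool_pos [0.6163 0.1744 0.1984]
tcp_rot [-1.2097  1.2083 -1.2088]
wrist_force [-0.6118 -0.7975  0.0584]
width 0.9392
```

View pics/w12.png

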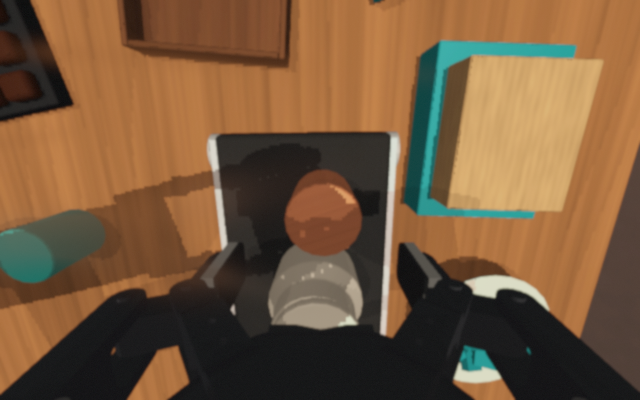

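```bash
python3 - <<'E'
from h import *
c=cam('wrist'); print(bot.read_state()['tool_pos'],ray(c,323.5,216.5,.12),ray(c,285,216,.12)-ray(c,362,216,.12))
c=cam('top'); im=np.array(c['pixels'])
cv2.imwrite('pics/t12.png',cv2.cvtColor(cv2.resize(im[190:270,190:290],None,fx=6,fy=6,interpolation=cv2.INTER_CUBIC),cv2.COLOR_RGB2BGR))
E
```

```text
[0.61650648 0.17441978 0.19892616] [0.61857236 0.17520727 0.12      ] [-5.77831429e-02 -5.49517674e-05  0.00000000e+00]
```

View pics/t12.png

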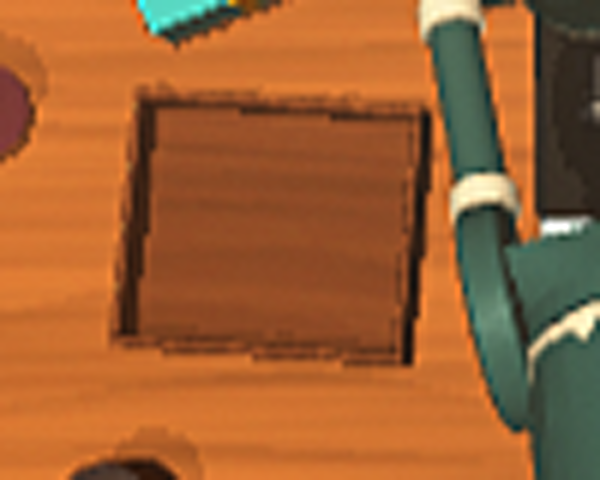

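```bash
python3 - <<'E'
from h import *
c=cam('top'); print([np.round(ray(c,190+x/6,190+y/6,.035)[:2],3) for x,y in [(271,226),(135,88),(430,112),(408,362),(112,342)]])
E
python3 -m jog '[[2,0,-40,0,80],[2,0,-75,0,80],[2,0,-90,0,80],[2,0,-93,0,80],[2,0,-93,0,80],[2,0,-93,0,50],[2,0,-93,0,50],[2,0,-93,0,50],[2,0,-93,0,50],[2,0,-93,0,50]]'
```

```text
[array([0.51 , 0.386]), array([0.592, 0.467]), array([0.576, 0.294]), array([0.431, 0.306]), array([0.444, 0.477])]
time: 25.75
tool_pos: [0.6191, 0.1755, 0.1073]
tcp_rot: [-1.207, 1.206, -1.209]
wrist_force: [-1.5, 0.2, 6.7]
width: 0.67
```

```bash
python3 -m jog '[[0,0,45,0,50],[0,0,90,0,50],[-20,30,90,0,50],[-50,85,90,0,50],[-80,140,90,0,50],[-100,190,90,0,50],[-107,211,60,0,50],[-107,211,10,0,50],[-107,211,-10,0,50],[-107,211,-10,0,50]]'; python3 - <<'E'
from h import *
c=cam('wrist','w13'); st();cam('top','t13')
E
```

```text
time: 27.0
tool_pos: [0.5096, 0.3848, 0.093]
tcp_rot: [-1.215, 1.21, -1.208]
wrist_force: [-0.2, 0.4, -1.9]
width: 0.67
time 27.05
tool_pos [0.5111 0.3856 0.0951]
tcp_rot [-1.2107  1.2087 -1.2085]
wrist_force [-0.7174 -1.3768 -0.9841]
width 0.6691
```

View pics/w13.png

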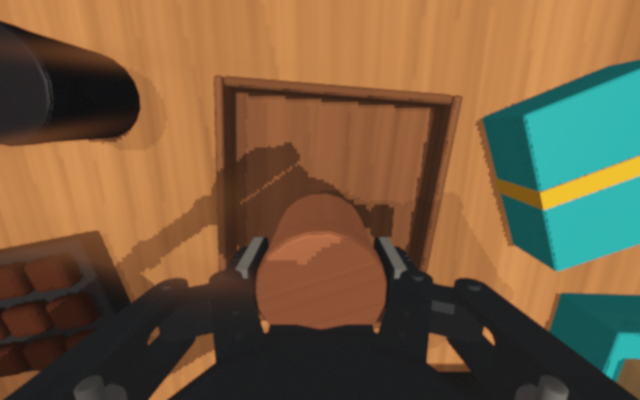

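View pics/t13.png

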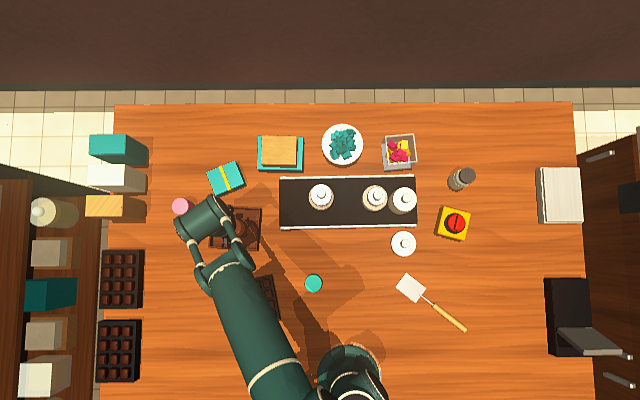

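```bash
python3 -m jog '[[0,0,-15,0,50],[0,0,-25,0,50],[0,0,-30,0,50],[0,0,-33,0,50],[0,0,-34,0,50],[0,0,-34,0,50],[0,0,-34,0,75],[0,0,-34,0,75],[0,0,-34,0,75],[0,0,-34,0,75]]'; python3 -m jog '[[0,0,-20,0,75],[0,0,20,0,75],[0,0,70,0,75],[0,-20,100,0,75],[0,-60,120,0,60],[0,-100,120,0,50],[0,-100,120,0,50],[0,-100,120,0,50],[0,-100,120,0,50],[0,-100,120,0,50]]'; python3 - <<'E'
from h import *
c=cam('wrist','w14'); st();cam('side','s14')
E
```

```text
time: 28.35
tool_pos: [0.5109, 0.3861, 0.061]
tcp_rot: [-1.21, 1.208, -1.208]
wrist_force: [0.7, 0.7, -0.4]
width: 0.881
time: 29.6
tool_pos: [0.5108, 0.2869, 0.1808]
tcp_rot: [-1.211, 1.207, -1.207]
wrist_force: [0.7, -0.5, -0.3]
width: 0.586
time 29.65
tool_pos [0.5108 0.2869 0.1809]
tcp_rot [-1.2109  1.2074 -1.207 ]
wrist_force [-0.2629  0.5845 -1.1762]
width 0.5837
```

View pics/w14.png

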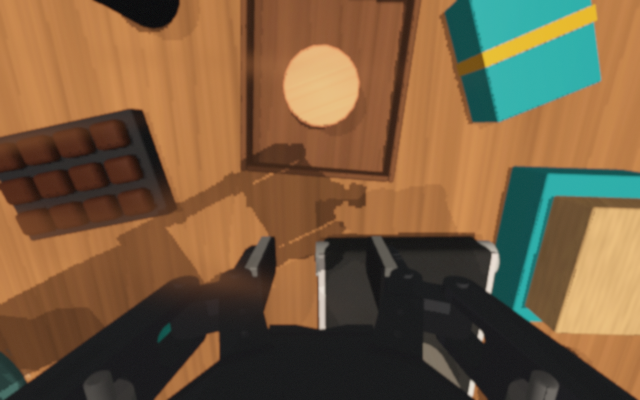

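View pics/s14.png

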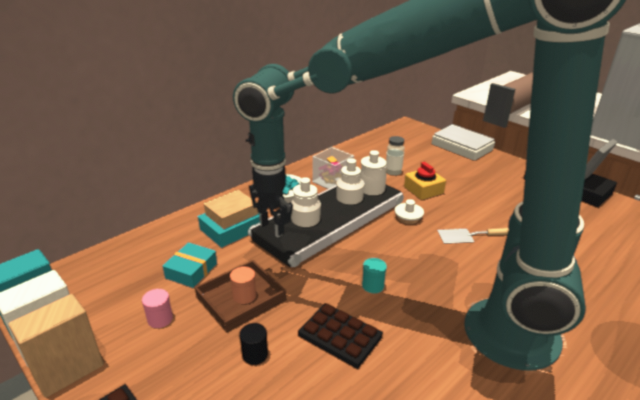

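```bash
python3 -m jog '[[0,-20,40,0,50],[-20,-70,70,8,50],[-40,-130,70,16,50],[-50,-190,70,24,50],[-50,-250,70,32,50],[-50,-310,70,40,50],[-45,-370,70,48,50],[-35,-425,70,56,50],[-25,-475,70,64,50],[-15,-510,70,72,50]]'; python3 -m jog '[[10,-40,0,2,50],[18,-90,0,2,50],[26,-130,-20,2,50],[26,-148,-50,2,50],[26,-148,-55,2,50],[26,-148,-55,2,50],[26,-148,-55,2,50],[26,-148,-55,2,50],[26,-148,-55,2,50],[26,-148,-55,2,50]]'; python3 - <<'E'
from h import *
c=cam('wrist','w15'); st();s=cam('side','s15')
cv2.imwrite('pics/s15c.png',cv2.cvtColor(cv2.resize(np.array(s['pixels'])[140:290,230:430],None,fx=4,fy=4,interpolation=cv2.INTER_CUBIC),cv2.COLOR_RGB2BGR))
E
```

```text
time: 30.95
tool_pos: [0.4962, -0.2261, 0.2514]
tcp_rot: [-1.557, 0.242, -0.243]
wrist_force: [0.2, 1.0, 1.1]
width: 0.583
time: 32.2
tool_pos: [0.5221, -0.3717, 0.1968]
tcp_rot: [-1.56, 0.217, -0.218]
wrist_force: [0.6, -0.1, -1.1]
width: 0.586
time 32.25
tool_pos [ 0.522  -0.3718  0.1966]
tcp_rot [-1.56    0.2174 -0.218 ]
wrist_force [0.9303 0.093  0.1257]
width 0.5847
```

View pics/w15.png

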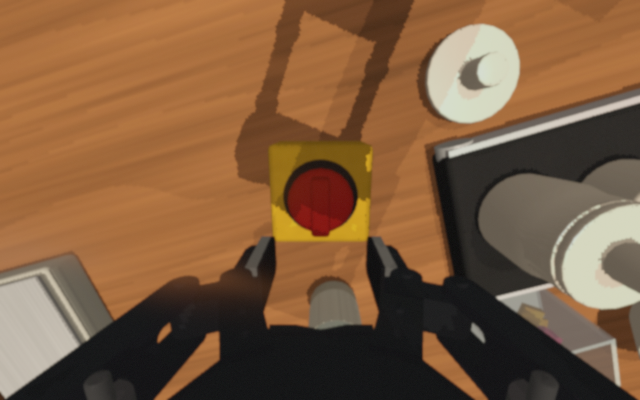

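View pics/s15c.png

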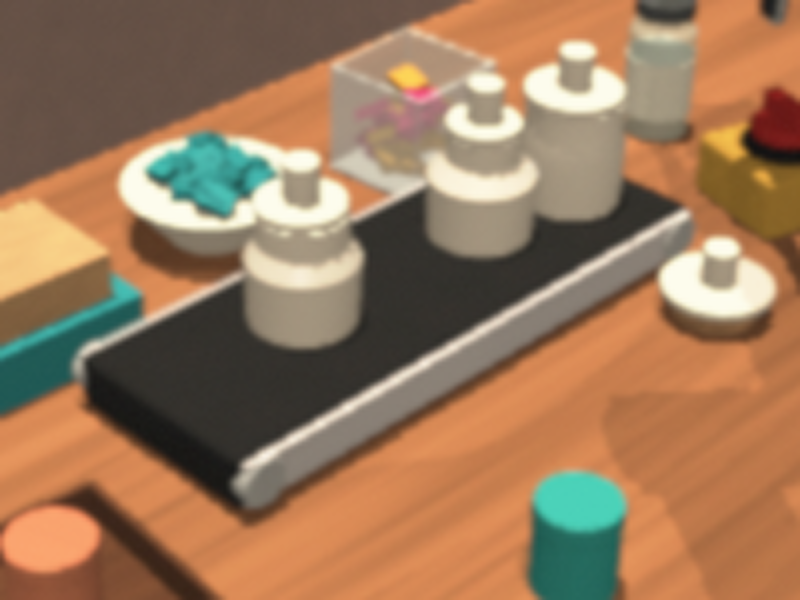

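```bash
python3 -m jog '[[0,0,-40,0,40],[0,0,-75,0,40],[0,0,-85,0,40],[0,0,-87,0,40],[0,0,-87,0,40],[0,0,-87,0,8],[0,0,-87,0,8],[0,0,-87,0,8],[0,0,-87,0,8],[0,0,-87,0,8]]' 40
```

```text
time: 33.55
tool_pos: [0.5229, -0.3725, 0.1111]
tcp_rot: [-1.561, 0.216, -0.22]
wrist_force: [-1.1, 0.9, 5.6]
width: 0.173
```

```bash
python3 -m jog '[[0,0,1,-7,8],[0,0,2,-14,8],[0,0,3,-21,8],[0,0,4,-28,8],[0,0,5,-35,8],[0,0,6,-42,8],[0,0,7,-49,8],[0,0,8,-56,8],[0,0,8.5,-60,8],[0,0,8.5,-60,8]]'; python3 -c "
from h import *
s=st(); print(s['torque'],s['q'])"
```

```text
time: 34.8
tool_pos: [0.522, -0.3732, 0.1188]
tcp_rot: [-1.318, 1.024, -1.027]
wrist_force: [-2.1, -3.7, 3.8]
width: 0.174
time 34.8
tool_pos [ 0.522  -0.3732  0.1188]
tcp_rot [-1.3177  1.0237 -1.0271]
wrist_force [-2.1448 -3.6657  3.7951]
width 0.1739
[-0.70307704  0.47392115  0.06427782] [-0.65862329  0.31491029  1.80582795 -0.00188663  1.01877198 -0.90486701]
```

```bash
python3 -m jog '[[0,0,0.5,-1,8],[0,0,0.5,-1,8],[0,0,0.5,-1,8],[0,0,0.5,-1,40],[0,0,0.5,-1,50],[0,0,0.5,-1,50],[0,0,20,-1,50],[0,0,60,-1,50],[0,0,100,-1,50],[-60,60,120,-1,50]]'; python3 -m jog '[[-60,60,20,0,50],[-80,0,30,0,50],[-100,-40,40,0,50],[-120,-60,60,0,50],[-120,-60,60,0,50],[-120,-60,60,0,50],[-120,-60,60,0,50],[-120,-60,60,0,50],[-120,-60,60,0,50],[-120,-60,60,0,50]]'; python3 - <<'E'
from h import *
st();s=cam('side','s16');t=cam('top','t16')
a=cv2.imread('pics/side0.png')[150:210,395:455]; b=cv2.imread('pics/s15.png')[150:210,395:455]; d=cv2.imread('pics/s16.png')[150:210,395:455]
cv2.imwrite('pics/b2.png',cv2.resize(np.hstack([a,b,d]),None,fx=4,fy=4,interpolation=cv2.INTER_CUBIC))
E
```

```text
time: 36.05
tool_pos: [0.4825, -0.3318, 0.2376]
tcp_rot: [-1.308, 1.032, -1.048]
wrist_force: [-1.1, 1.5, 1.2]
width: 0.588
time: 37.3
tool_pos: [0.3591, -0.3886, 0.2919]
tcp_rot: [-1.309, 1.039, -1.038]
wrist_force: [0.4, -0.1, -0.7]
width: 0.586
time 37.3
tool_pos [ 0.3591 -0.3886  0.2919]
tcp_rot [-1.3088  1.0391 -1.0385]
wrist_force [ 0.4332 -0.1119 -0.7219]
width 0.5864
```

View pics/b2.png

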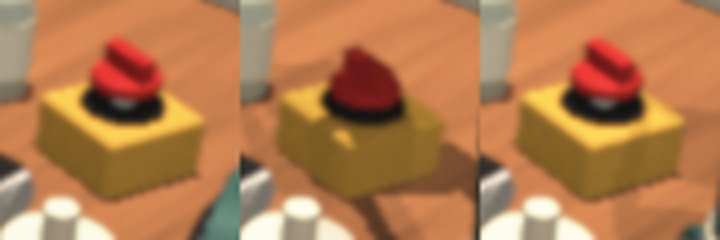

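View pics/s16.png

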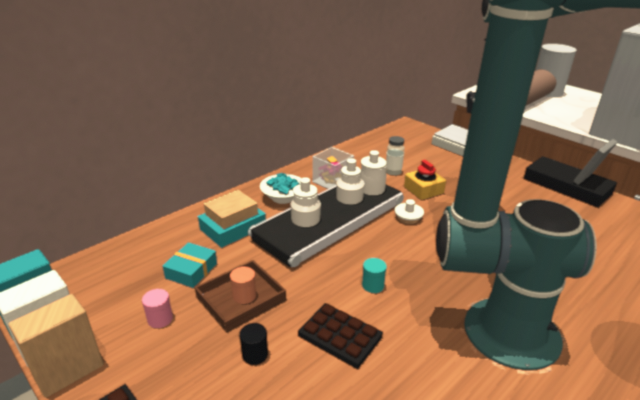

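View pics/t16.png

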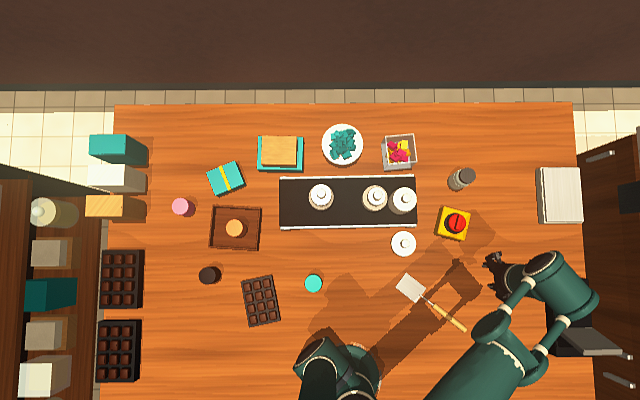

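The button looks the same as it did at the start, with its head back up. All three jars have stoppers, the tin is in the tray at (235,228), and the robot is clear of everything.

```bash
python3 -c "
from h import *
print(bot.finish_job())"
```

```text
the job is handed in; nothing more can be done
None
```

The job is done and handed in at about 37 s of the 210 s allowed, with no failed checks.

- **Stop button pressed:** I pressed it down before reaching over the belt. It bottomed out about 8 mm down at 16.7 N, and the side view confirmed it was down.
- **Stoppers:** The large, small and medium stoppers went into their jars, in that order. Each met the rim within about 0.5 mm of its home height, at 8 to 14 N. In the side view taken once all three were in, they look level and the jars are still standing on the belt. I checked seating by contact height and pictures, without a separate push on each knob.
- **Tin:** There was only one copper tin on the belt, and it now stands in the tray.
- **Stop button released:** I twisted the head clockwise about 60° while letting the hand rise with it. The last picture shows the button up and looking the same as at the start.
- **Everything else:** I did not touch the extra stopper, the look-alike tins or the other bystanders. The final top and side views show no change in them.

Repeated readings of the same point differed by 1 to 3 mm between cameras and frames.

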